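# Trip the hidden tray latch with the release pin

## Robot

A 6-joint arm with a two-finger parallel gripper is mounted at the origin on a cart in front of the work surface, level with it; the furniture and walls round the work are solid. World frame = base frame: x ahead of the robot, y to its left, z up, the work surface at z = 0. Lengths are in mm, angles in rad, forces in N, time in s.
With the tool pointing down it reaches from about 275 to 750 mm from the base axis. Payload 10.2 kg.
Tool frame: the origin (TCP) lies midway between the tips of the shut fingers; the grasp point (between the pads) lies 19 mm behind it; z points along the fingers, y is the direction in which the jaws open and shut (so a half turn about z gives the same grasp; the last joint's range is limited). The gripper opens to 85 mm and grips with 20 to 120 N. Pads are 22 mm wide; open, the fingers measure 114 mm over their backs; the gripper's body (76 mm by 85 mm) begins 54 mm behind the grasp point. The pads swing forward as they close: fully open they stand 13 mm farther back than shut.
Start: joints at [0.891, 0.313, 1.498, -0, 1.331, -0.223], TCP at [231.579, 471.171, 231.294] pointing down, gripper open.
Joint ranges: [-2.94, 2.94], [-0.97, 2.17], [0.19, 2.56], [-1.23, 4.37], [0.02, 3.11], [-2.88, 2.88]. Speed limits (rad/s): [2.39, 2.39, 3.01, 3.14, 3.14, 3.14].

## Interface

Orientations are given as a unit quaternion [w, x, y, z].
In Python, from rig import ctrl gives the robot as it stands.
- The arm moves only by the tool carry_out, never from a script. Its argument "plan" is a list of rows, each a list of 3 entries, a list of its own where there are three numbers: the finger opening in mm, from 0 to 85.4, then the shift along the tool's x, y, z in mm, then the turn, a rotation vector about the tool's x, y, z in units of 6 degrees (1.0 is 6 degrees). In form: [[grip, [x, y, z], [ax, ay, az]], ...]. A call has 1 to 20 rows; each row shifts and turns the commanded pose from where the row before left it, along the tool's axes as they then stand; what a row does not reach is not made up. A row lasts 1/12 s, in which the tool goes at most 41.7 mm and 7.16 degrees, less where a joint would pass 70% of its speed; a pose out of reach is approached as far as the arm can. A call with a gripper value outside its range is refused whole. The fingers move at their own pace and stop on an object; "grip_force" is the grip in N (left out, the last holds). Time passes only in rows, so rows that do not move let the fingers close. It gives the time, the measured TCP pose, the force and the opening at its end, in the units of the state.
- ctrl.sense(): the state, without advancing time (a new reading comes with each control period).
- ctrl.capture(name): name is "scene" or "top" or "wrist"; returns a dict with "color" (384x512x3 uint8, blue, green, red), "range_z" (384x512 float32, mm along the optical axis (not along the pixel's ray), 0 where there is no reading), "fx", "fy", "cx", "cy" (pixels), "cam_to_world" (4x4, takes a point from camera to world coordinates); the wrist camera has in their place "tool_from_camera" (4x4, takes a point from camera to tool coordinates, whose origin is the TCP and whose axes are the flange's). Camera axes: x right, y up, looking along -z (the intrinsics and any distortion apply to the point x, -y, -z); pixel columns grow to the right and rows downward; lengths in mm; the calibration is good to about 2 mm. A picture is of the moment at which its call begins: read the wrist's pose just before it.
- ctrl.finish_job(): hands the job in, once; it reports no verdict.
The state is a dict: "time_s": time; "joints": joint angles; "dq": joint speeds; "tau": joint torques, N m; "eef_pos": TCP position; "ee_rot": TCP orientation; "force": force on the tool from outside, world axes, zero at the start; "wrist_torque": the same for the moment, N m; "grip_width": opening from 0.0 (shut) to 1.0 (fully open).
Only numpy, scipy, OpenCV 4.12 (cv2) and the standard library are available. Lean on these libraries where they do the work, as an engineer would, in place of code of your own. Each camera call takes 0.05 s, during which the arm holds its last target.

## Task

Take the orange release pin from its black stand, push its rod down through the access hole on top of the case with the blue tray until that tray springs out, then stand the pin back in its stand, fully seated. Leave the yellow tray shut.

Things in the scene. Friction and masses are not known exactly. Their poses are not given: they have to be found in the camera images.
- pin_grip (a point): Release pin, loose, about 60 g, upright in the stand: round orange handle 20 mm thick, 70 mm long, on a round guard 36 mm wide, 4 mm thick; below it a steel rod 5 mm thick, 60 mm long. The point is the middle of the handle, on the axis: 39 mm above the guard's underside, 99 mm above the rod's tip. z points from tip to handle.
- pin_tip (a point): The lower tip of the pin's rod.
- stand_hole (a point): Stand: fixed black block 60 x 60 x 70 mm high on a foot 72 mm square, with a round hole 20 mm across and 65 mm deep in the middle of its top. The point is the centre of the hole's mouth, 70 mm above the bench. The pin stands seated with its rod in the hole and its guard resting on the block's top, the handle point 39 mm above this point.
- blue_hole (a point): Mouth centre of the round access hole, 20 mm across, in the flat top (5 mm thick) of a fixed grey case 120 deep x 90 wide x 110 mm high, 45 mm behind its front face, midway across. A blue ring is painted round the hole; the tray front at the foot of the case is blue too. z up; x from the case's front to its back. The latch plate is hidden 45 mm below.
- blue_latch_top (a point): Hidden latch plate under the blue hole, 30 mm square, sprung upward; the point is the middle of its top, at rest 45 mm below the hole's mouth. Pushed down 6 to 10 mm (about 3 N) it frees the tray. The pin pushed down until its guard meets the case top presses it down 15 mm, which is enough. It may stay down afterwards.
- yellow_hole (a point): Mouth centre of the round access hole, 20 mm across, in the flat top (5 mm thick) of a fixed grey case 120 deep x 90 wide x 110 mm high, 45 mm behind its front face, midway across. A yellow ring is painted round the hole; the tray front at the foot of the case is yellow too. z up; x from the case's front to its back. The wrong case.
- blue_tray (a joint): How far the blue tray is out, m: 0 shut and latched, 0.045 fully out. Its spring throws it out of the front of the case, toward the robot, as soon as the latch is pushed down, and it stays out.
- yellow_tray (a joint): The same for the yellow tray: 0 shut and latched; it must stay shut.
There are look-alikes about, which are no part of the job. Of the things shaped like the part that bears pin_grip, the orange one is meant.

How it is judged:
By the outcome, as a careful person would: the job done as asked, in the order asked, and still so for the second after the job is handed in, with the robot touching nothing.
It also fails if it takes over 48 s, if anything falls off the work surface, if the arm or the gripper's body presses on something with over 40 N, if the wrist force passes 120 N, or if a joint passes its speed limit or range.

## Working session

There is one attempt and no reset: what is moved stays moved. The work goes in short steps, Python scripts to look and compute and a tool call to move; the robot and the scene stay as the last step left them, time stands still between calls to the robot, and variables do not carry over. Pictures are saved under pics/ and viewed, and the job is handed in when it is done.

Besides the shell and the picture viewer there is one more tool, called after ">>>" in YAML: its name, and indented under it one key for each argument. carry_out: Moves the arm, as the interface text tells. Its arguments: {"type":"object","properties":{"plan":{"type":"array"},"grip_force":{"type":"number"}},"required":["plan"]}

```bash
ls; mkdir -p pics; cat > h.py <<'E'
import numpy as np, cv2
from rig import ctrl
def cap(n,f):
    d=ctrl.capture(n); cv2.imwrite('pics/'+f,d['color']); np.savez('pics/'+f[:-4]+'.npz',**d); return d
E
python3 - <<'E'
from h import *
print(ctrl.sense())
for n in ['scene','top']:
    d=cap(n,n+'1.png'); print(n,d['fx'],d['fy'],d['cx'],d['cy'],d['cam_to_world'].round(3).tolist(),[k for k in d])
E
```

```text
pics
{'time_s': 0.0, 'joints': array([ 8.90616333e-01,  3.13439316e-01,  1.49842430e+00,  6.49190338e-06,
        1.33101381e+00, -2.23371663e-01]), 'dq': array([ 8.10464825e-05, -2.94350978e-04, -4.25453126e-05, -1.22288462e-03,
       -6.24026021e-04, -4.59358907e-05]), 'tau': array([ 3.52861412e-05, -4.12260318e+01, -2.59744692e+01, -1.55366829e-04,
        4.10754903e-03,  1.72746052e-06]), 'eef_pos': array([231.40140394, 470.96725625, 230.7453601 ]), 'ee_rot': array([-2.83278906e-04,  2.26424130e-01,  9.74028593e-01, -5.76561362e-04]), 'force': array([ 0.71165715, -0.09568285, -0.76112535]), 'wrist_torque': array([-0.03633644, -0.03820877, -0.03599705]), 'grip_width': 1.0019415642073715}
scene 423.43605548934016 423.43605548934016 253.204053833002 182.05253839401516 [[0.689, 0.474, -0.548, 44.006], [-0.725, 0.442, -0.528, -476.845], [-0.008, 0.761, 0.649, 667.688], [0.0, 0.0, 0.0, 1.0]] ['color', 'range_z', 'fx', 'fy', 'cx', 'cy', 'cam_to_world']
top 387.07419179622497 387.07419179622497 256.7214184827644 187.47103355865084 [[-0.025, 0.981, -0.192, 369.909], [-0.999, -0.031, -0.025, -19.205], [-0.03, 0.191, 0.981, 925.103], [0.0, 0.0, 0.0, 1.0]] ['color', 'range_z', 'fx', 'fy', 'cx', 'cy', 'cam_to_world']
```

View pics/scene1.png

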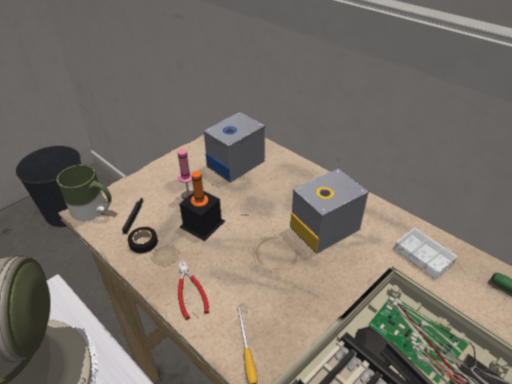

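View pics/top1.png

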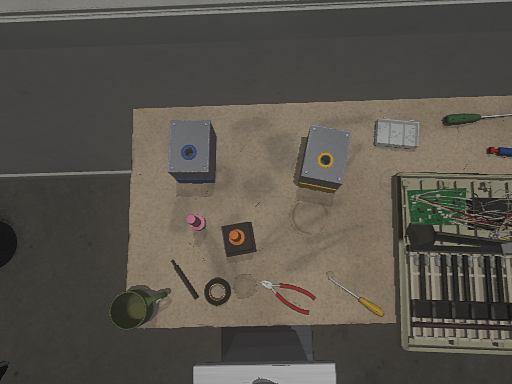

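Candidates for the pin: the orange-handled one at scene (198,187) / top (236,237), in the black block, and a pink one at scene (183,165) / top (196,222). The orange one in the black stand fits. The blue-ring case is at top (189,152) and the yellow-ring case at top (325,160). I'll confirm in an enlarged crop and measure.

```bash
cat >> h.py <<'E'
def load(f):
    return dict(np.load('pics/'+f+'.npz'))
def ray(d,u,v):
    M=d['cam_to_world']; c=np.array([(u-d['cx'])/d['fx'],-(v-d['cy'])/d['fy'],-1.])
    return M[:3,3],M[:3,:3]@c
def plane(d,u,v,z):
    o,r=ray(d,u,v); return o+r*(z-o[2])/r[2]
def proj(d,p):
    M=d['cam_to_world']; c=M[:3,:3].T@(np.asarray(p)-M[:3,3]); return d['cx']+d['fx']*c[0]/-c[2], d['cy']-d['fy']*c[1]/-c[2]
def dep(d,u,v):
    o,r=ray(d,u,v); return o+r*d['range_z'][int(round(v)),int(round(u))]
def blobs(d,lo,hi,amin=15):
    hsv=cv2.cvtColor(d['color'],cv2.COLOR_BGR2HSV); m=cv2.inRange(hsv,np.array(lo),np.array(hi))
    n,l,s,c=cv2.connectedComponentsWithStats(m); return [(s[i].tolist(),c[i].round(2).tolist(),l==i) for i in range(1,n) if s[i][4]>=amin]
E
python3 - <<'E'
from h import *
s=load('scene1');t=load('top1')
a=cv2.resize(s['color'][100:250,150:380],None,fx=3.4,fy=3.4,interpolation=cv2.INTER_CUBIC);cv2.imwrite('pics/c1.png',a)
a=cv2.resize(t['color'][110:270,160:360],None,fx=3.6,fy=3.6,interpolation=cv2.INTER_CUBIC);cv2.imwrite('pics/c2.png',a)
for nm,d in(('s',s),('t',t)):
  for col,lo,hi in(('orange',(5,150,90),(14,255,255)),('blue',(98,120,50),(120,255,255)),('yellow',(20,150,90),(30,255,255))):
    for b in blobs(d,lo,hi):
        c=b[1]; print(nm,col,b[0],c,'ring@110',plane(d,*c,110)[:2].round(1),'dep',dep(d,*c).round(1))
E
```

```text
s orange [192, 171, 9, 9, 65] [196.09, 174.91] ring@110 [451.1  79.7] dep [427.8  47.9 141.9]
s orange [190, 180, 19, 27, 285] [198.49, 195.19] ring@110 [413.3  28.4] dep [424.1  43.3  93.6]
s blue [223, 127, 14, 7, 28] [229.46, 130.71] ring@110 [612.9 147.6] dep [650.  188.3  73.7]
s blue [207, 154, 23, 26, 264] [217.96, 166.17] ring@110 [502.  68.] dep [568.9 147.6  28.5]
s yellow [317, 187, 16, 12, 68] [324.47, 192.71] ring@110 [ 587.5 -147.6] dep [ 625.1 -124.9   71.5]
s yellow [291, 213, 27, 38, 409] [304.09, 231.59] ring@110 [ 478.5 -182.9] dep [ 540.3 -141.1   30.7]
s yellow [244, 348, 13, 36, 299] [249.71, 367.1] ring@110 [ 234.5 -283.1] dep [ 266.8 -250.2   15.3]
t orange [229, 229, 16, 16, 168] [236.12, 236.54] ring@110 [426.1  47.1] dep [423.9  44.5 142.6]
t blue [182, 145, 14, 15, 84] [188.58, 151.9] ring@110 [613.9 149. ] dep [627.5 158.4  64.5]
t blue [499, 148, 13, 8, 85] [505.42, 151.27] ring@110 [ 592.1 -533.8] dep [ 616.8 -591.    19.4]
t yellow [318, 152, 15, 16, 93] [325.08, 159.48] ring@110 [ 586.7 -148.3] dep [ 613.5 -164.2    9.5]
t yellow [300, 182, 36, 9, 44] [317.86, 185.91] ring@110 [ 528.9 -129.5] dep [ 541.7 -138.4   44.6]
t yellow [359, 297, 25, 19, 165] [371.31, 306.42] ring@110 [ 279.2 -222.7] dep [ 268.6 -246.4   15.2]
```

View pics/c1.png

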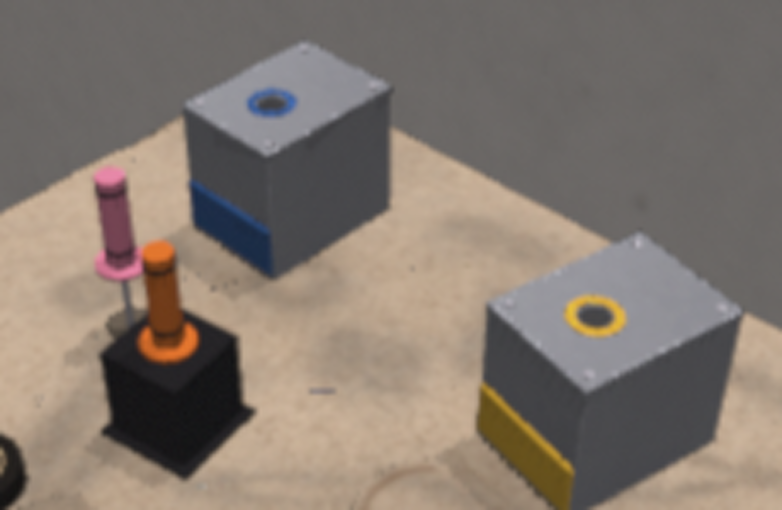

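View pics/c2.png

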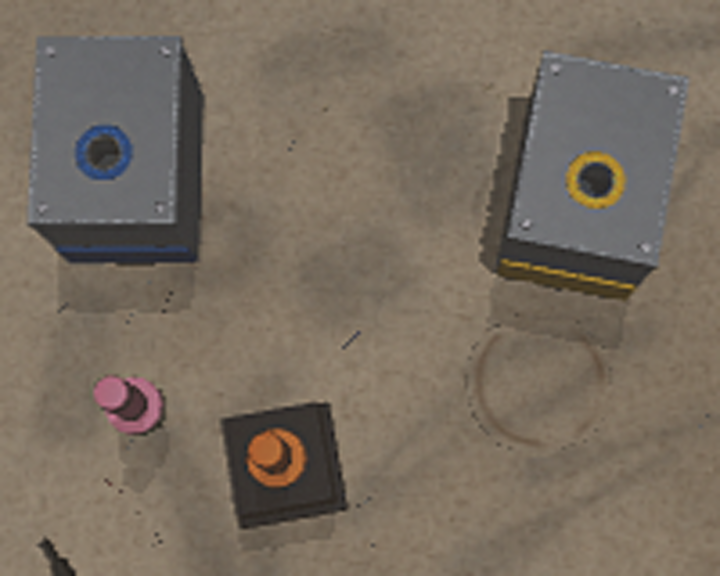

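```bash
python3 - <<'E'
from h import *
s=load('scene1');t=load('top1')
print('cap',plane(t,234.2,234.7,144).round(1),plane(s,196.5,174.1,144).round(1))
print('guard',plane(t,236.7,237.2,74).round(1),plane(s,199.4,200.3,74).round(1))
# block top by depth
for nm,d,box in(('t',t,(210,215,270,265)),('s',s,(175,180,230,245))):
    u0,v0,u1,v1=box;U,V=np.meshgrid(np.arange(u0,u1),np.arange(v0,v1))
    M=d['cam_to_world'];R=d['range_z'][v0:v1,u0:u1]
    P=np.stack([(U-d['cx'])/d['fx']*R,-(V-d['cy'])/d['fy']*R,-R],-1)@M[:3,:3].T+M[:3,3]
    m=(abs(P[...,2]-70)<5)&(R>0); pp=P[m]; print(nm,m.sum(),'zmean',pp[:,2].mean(),cv2.minAreaRect(pp[:,:2].astype(np.float32)))
    for z0,z1 in((80,140),(135,150),(71,79)):
        m=(P[...,2]>z0)&(P[...,2]<z1)&(R>0); print(z0,z1,m.sum(),P[m].mean(0).round(1),P[m].min(0).round(1),P[m].max(0).round(1))
# case tops
for nm,box in(('blue',(160,110,225,190)),('yel',(290,115,360,200))):
  for q,d in(('t',t),):
    u0,v0,u1,v1=box;U,V=np.meshgrid(np.arange(u0,u1),np.arange(v0,v1))
    M=d['cam_to_world'];R=d['range_z'][v0:v1,u0:u1]
    P=np.stack([(U-d['cx'])/d['fx']*R,-(V-d['cy'])/d['fy']*R,-R],-1)@M[:3,:3].T+M[:3,3]
    m=(abs(P[...,2]-110)<6)&(R>0); pp=P[m]; r=cv2.minAreaRect(pp[:,:2].astype(np.float32)); print(nm,pp[:,2].mean(),r,cv2.boxPoints(r).tolist())
# pink pin
for b in blobs(t,(150,60,90),(179,255,255)): print(b[:2],dep(t,*b[1]))
for nm,p in(('blue',(613.5,148.3,110)),): print(proj(s,p),proj(t,p))
print(np.hypot(613.5,148.3))
E
```

```text
cap [427.5  48.2 144. ] [428.4  47.1 144. ]
guard [427.1  48.8  74. ] [428.1  47.8  74. ]
t 621 zmean 69.62829675053663 ((428.1397705078125, 50.24995803833008), (60.1029167175293, 59.85346984863281), 8.528176307678223)
80 140 29 [423.2  44.9 111.6] [418.1  40.5  85.3] [431.5  59.4 137.9]
135 150 80 [427.8  50.1 142.4] [419.   40.6 135.4] [437.2  59.4 146. ]
71 79 145 [426.2  46.9  72.8] [395.6  20.2  71. ] [460.1  83.4  76.1]
s 506 zmean 69.31344221417572 ((428.8133850097656, 49.908599853515625), (62.68330764770508, 62.15781784057617), 9.430706977844238)
80 140 203 [425.4  44.2 107.6] [418.7  38.9  80.6] [438.9  57.8 135.3]
135 150 2 [422.9  42.  135.3] [422.3  41.2 135.2] [423.6  42.7 135.3]
71 79 115 [426.1  44.8  73.1] [399.2  25.9  71.1] [457.6  72.7  78.6]
blue 108.85391609007104 ((628.9638671875, 149.64698791503906), (90.53018188476562, 121.21527099609375), 88.13834381103516) [[566.917724609375, 106.37471008300781], [688.0689697265625, 102.43687438964844], [691.010009765625, 192.9192657470703], [569.8587646484375, 196.8571014404297]]
yel 109.17139145328383 ((601.2573852539062, -151.32115173339844), (90.25038146972656, 121.48500061035156), 76.61690521240234) [[531.7196655273438, -181.1614227294922], [649.9057006835938, -209.2804412841797], [670.7951049804688, -121.48088073730469], [552.6090698242188, -93.36186218261719]]
([186, 214, 19, 17, 171], [195.21, 221.33]) [459.04692305 131.01786779 123.41437267]
(np.float64(229.4324153164176), np.float64(130.50595165577113)) (np.float64(188.8917922876759), np.float64(152.06384714768402))
631.1696602340768
```

Blue and orange are confirmed: the ring and the tray front match on the left case, and the orange pin is in the black block. The pin axis is about (428, 48) and its guard is at z≈74. The blue hole is about (613.5, 148.5, 110), and both views agree to 2 mm. First I turn so that tool y lies along world x and tool x along world y.

>>> carry_out:
  plan:
    - [85, [0, 0, 0], [0, 0, 1.06]]
    - [85, [0, 0, 0], [0, 0, 1.06]]
    - [85, [0, 0, 0], [0, 0, 1.06]]
    - [85, [0, 0, 0], [0, 0, 1.06]]
    - [85, [0, 0, 0], [0, 0, 1.06]]
    - [85, [0, 0, 0], [0, 0, 1.06]]
    - [85, [0, 0, 0], [0, 0, 1.06]]
    - [85, [0, 0, 0], [0, 0, 1.06]]
    - [85, [0, 0, 0], [0, 0, 1.06]]
    - [85, [0, 0, 0], [0, 0, 1.06]]
    - [85, [0, 0, 0], [0, 0, 0]]
    - [85, [0, 0, 0], [0, 0, 0]]
  grip_force: 50

```text
time_s: 1.1
eef_pos: [231.5, 471.1, 231.1]
ee_rot: [0.0, 0.705, 0.71, -0.0]
force: [0.5, 0.8, 0.3]
grip_width: 0.993
```

>>> carry_out:
  plan:
    - [85, [-15, 7, 0], [0, 0, 0]]
    - [85, [-26, 12, 0], [0, 0, 0]]
    - [85, [-26, 12, 0], [0, 0, 0]]
    - [85, [-26, 12, 0], [0, 0, 0]]
    - [85, [-26, 12, 0], [0, 0, 0]]
    - [85, [-26, 12, 0], [0, 0, 0]]
    - [85, [-26, 12, 0], [0, 0, 0]]
    - [85, [-26, 12, 0], [0, 0, 0]]
    - [85, [-26, 12, 0], [0, 0, 0]]
    - [85, [-26, 12, 0], [0, 0, 0]]
    - [85, [-26, 12, 0], [0, 0, 0]]
    - [85, [-26, 12, 0], [0, 0, 0]]
    - [85, [-26, 12, 0], [0, 0, 0]]
    - [85, [-26, 12, 0], [0, 0, 0]]
    - [85, [-26, 12, 0], [0, 0, 0]]
    - [85, [-26, 12, 0], [0, 0, 0]]
    - [85, [-18, 10, 0], [0, 0, 0]]
    - [85, [0, 0, 0], [0, 0, 0]]
    - [85, [0, 0, 0], [0, 0, 0]]

```text
time_s: 2.68
eef_pos: [430.3, 48.5, 231.1]
ee_rot: [-0.0, 0.705, 0.709, -0.0]
force: [-0.0, 0.3, 0.2]
grip_width: 0.995
```

```bash
python3 - <<'E'
from h import *
s=ctrl.sense();print(s['time_s'],s['eef_pos'],s['ee_rot'],s['joints'])
d=cap('wrist','w1.png');print(d['fx'],d['cx'],d['cy'],d['tool_from_camera'].round(3).tolist(),list(d))
E
```

```text
2.6833 [430.26383153  48.5108923  231.07491381] [-2.96118162e-04  7.05419480e-01  7.08789992e-01 -1.29001762e-04] [-1.59747350e-01  1.08582467e-01  1.75276243e+00  1.42121768e-04
  1.28087924e+00 -1.64554650e-01]
274.81941829886404 257.7165158546378 189.7212413086049 [[0.0, 0.95, 0.312, 79.545], [1.0, 0.0, -0.0, 0.5], [-0.0, 0.312, -0.95, -143.453], [0.0, 0.0, 0.0, 1.0]] ['color', 'range_z', 'fx', 'fy', 'cx', 'cy', 'tool_from_camera']
```

View pics/w1.png

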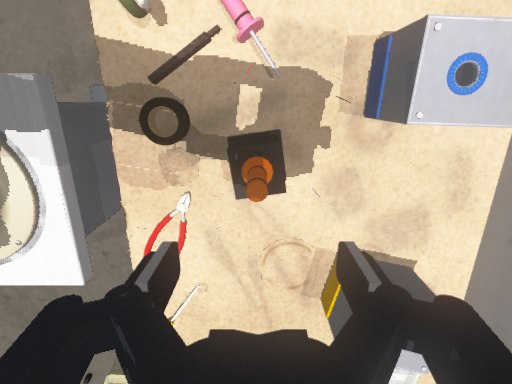

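The wrist view shows the orange handle cap at about (256,187) with its guard at (257,172). The blue ring is at (467,73). I'll measure both from here.

```bash
cat >> h.py <<'E'
from scipy.spatial.transform import Rotation as Ro
def wcam(name):
    s=ctrl.sense(); d=cap('wrist',name)
    T=np.eye(4);q=s['ee_rot'];T[:3,:3]=Ro.from_quat([q[1],q[2],q[3],q[0]]).as_matrix();T[:3,3]=s['eef_pos']
    d['cam_to_world']=T@d['tool_from_camera']; np.savez('pics/'+name[:-4]+'.npz',**d); return d,s
E
python3 - <<'E'
from h import *
d,s=wcam('w2.png')
cv2.imwrite('pics/c3.png',cv2.resize(d['color'][120:210,210:300],None,fx=6,fy=6,interpolation=cv2.INTER_CUBIC))
for lo,hi in(((3,150,60),(16,255,255)),((98,120,50),(120,255,255))):
  for b in blobs(d,lo,hi): print(b[0],b[1],[plane(d,*b[1],z)[:2].round(1).tolist() for z in(74,110,144)],dep(d,*b[1]).round(1))
p=(428,48);print('expect cap',proj(d,(*p,144)),'guard',proj(d,(*p,74)))
E
```

```text
[242, 157, 32, 46, 1016] [257.11, 177.87] [[429.8, 44.3], [429.9, 54.4], [429.9, 64.0]] [429.9  60.6 132. ]
[377, 36, 15, 83, 223] [383.69, 77.77] [[557.9, 150.5], [542.6, 147.9], [528.1, 145.5]] [570.  152.6  45.4]
[448, 54, 40, 42, 704] [467.43, 74.31] [[642.1, 154.3], [616.7, 151.2], [592.7, 148.3]] [679.4 158.7  21.1]
expect cap (np.float64(254.87939077576405), np.float64(195.1840849966617)) guard (np.float64(255.49821573580013), np.float64(174.7368686463032))
```

View pics/c3.png

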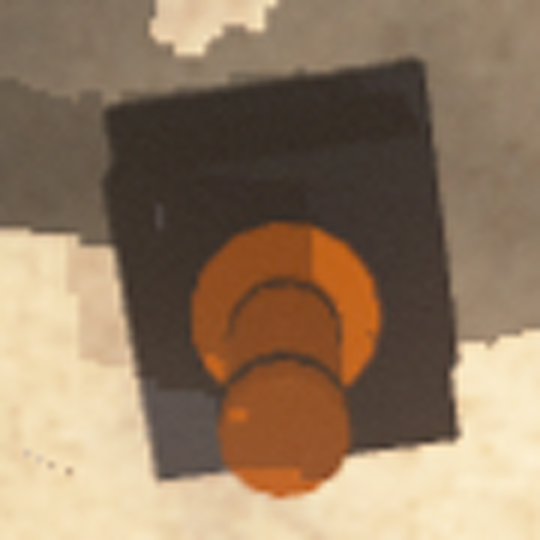

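The wrist camera puts the pin at about (430, 50.5) and the hole at (616.7, 151). Both are shifted +2.5 mm from the fixed cameras, so the pin-to-hole vector is (186, 100.5) in every view. I'll centre, descend and grip.

>>> carry_out:
  plan:
    - [85, [1, -1, 8], [0, 0, 0]]
    - [85, [0, 0, 15], [0, 0, 0]]
    - [85, [0, 0, 15], [0, 0, 0]]
    - [85, [0, 0, 15], [0, 0, 0]]
    - [85, [0, 0, 15], [0, 0, 0]]
    - [85, [0, 0, 15], [0, 0, 0]]
    - [85, [0, 0, 15], [0, 0, 0]]
    - [85, [0, 0, 15], [0, 0, 0]]
    - [85, [0, 0, 14], [0, 0, 0]]
    - [85, [0, 0, 10], [0, 0, 0]]
    - [85, [0, 0, 4], [0, 0, 0]]
    - [85, [0, 0, 0], [0, 0, 0]]
    - [85, [0, 0, 0], [0, 0, 0]]

```text
time_s: 3.87
eef_pos: [429.2, 50.4, 90.5]
ee_rot: [0.0, 0.705, 0.709, 0.0]
force: [0.2, -0.3, -0.2]
grip_width: 0.999
```

>>> carry_out:
  plan:
    - [50, [0, 0, 0], [0, 0, 0]]
    - [30, [0, 0, 0], [0, 0, 0]]
    - [22, [0, 0, 0], [0, 0, 0]]
    - [10, [0, 0, 0], [0, 0, 0]]
    - [10, [0, 0, 0], [0, 0, 0]]
    - [10, [0, 0, 0], [0, 0, 0]]
    - [10, [0, 0, 0], [0, 0, 0]]
    - [10, [0, 0, 0], [0, 0, 0]]
    - [10, [0, 0, 0], [0, 0, 0]]
    - [10, [0, 0, 0], [0, 0, 0]]

```text
time_s: 4.7
eef_pos: [429.4, 49.9, 90.6]
ee_rot: [0.0, 0.706, 0.709, 0.0]
force: [-2.5, -0.8, 5.3]
grip_width: 0.218
```

```bash
python3 - <<'E'
from h import *
d,s=wcam('w3.png');print(s['time_s'],s['eef_pos'],s['ee_rot'],s['force'],s['grip_width'])
E
```

```text
4.7 [429.35604007  49.91479808  90.5561124 ] [1.49904513e-04 7.05690169e-01 7.08520541e-01 7.65009858e-05] [-2.52022271 -0.84836403  5.26635341] 0.21824467727456487
```

View pics/w3.png

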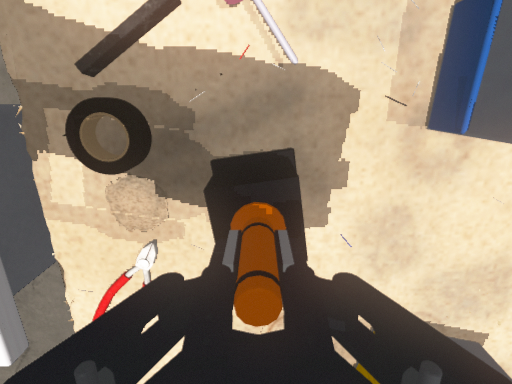

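The pin is held at about 19 mm opening, with the cap at (258,300). Now I lift 150 mm straight up.

>>> carry_out:
  plan:
    - [10, [0, 0, -5], [0, 0, 0]]
    - [10, [0, 0, -10], [0, 0, 0]]
    - [10, [0, 0, -15], [0, 0, 0]]
    - [10, [0, 0, -15], [0, 0, 0]]
    - [10, [0, 0, -15], [0, 0, 0]]
    - [10, [0, 0, -15], [0, 0, 0]]
    - [10, [0, 0, -15], [0, 0, 0]]
    - [10, [0, 0, -15], [0, 0, 0]]
    - [10, [0, 0, -15], [0, 0, 0]]
    - [10, [0, 0, -15], [0, 0, 0]]
    - [10, [0, 0, -10], [0, 0, 0]]
    - [10, [0, 0, -5], [0, 0, 0]]
    - [10, [0, 0, 0], [0, 0, 0]]
    - [10, [0, 0, 0], [0, 0, 0]]

```text
time_s: 5.92
eef_pos: [429.1, 50.0, 239.9]
ee_rot: [-0.0, 0.706, 0.709, -0.0]
force: [-0.5, -0.0, -0.1]
grip_width: 0.222
```

```bash
python3 - <<'E'
from h import *
d,s=wcam('w4.png');print(s['time_s'],s['eef_pos'],s['force'],s['grip_width'])
e=cap('scene','s4.png');t=cap('top','t4.png')
a=cv2.resize(e['color'][90:250,130:330],None,fx=3.6,fy=3.6,interpolation=cv2.INTER_CUBIC);cv2.imwrite('pics/c4.png',a)
E
```

```text
5.9167 [429.06667597  49.98290598 239.86739822] [-0.50531013 -0.04478298 -0.11930996] 0.22220279870625115
```

View pics/w4.png

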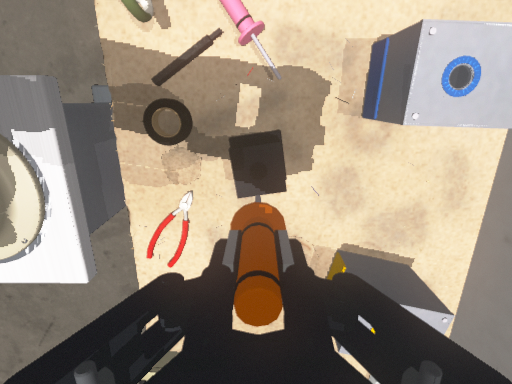

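View pics/c4.png

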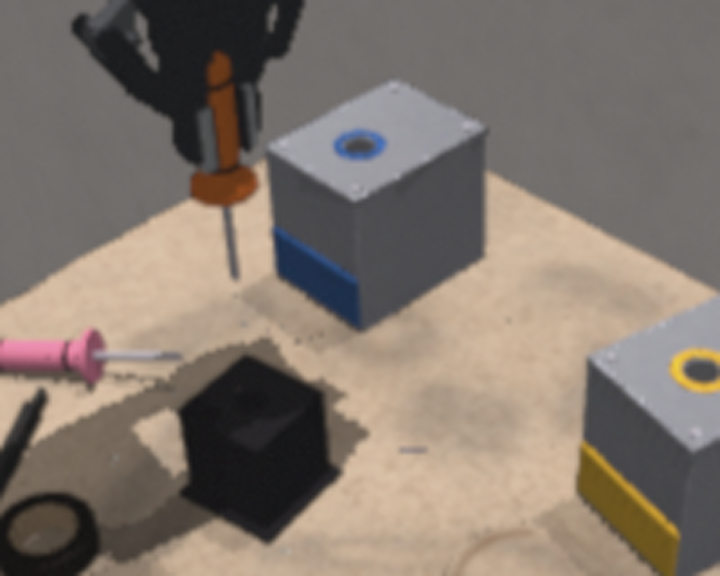

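The pin came out and is held. The pink look-alike is lying on the bench, in the same place as in my first wrist view, so it toppled before the grasp. I'll check the rod tip against a vertical line.

```bash
python3 - <<'E'
from h import *
e=load('s4');t=load('t4')
for z in (89,110,149,155,225): 
    u,v=proj(e,(428,48.5,z+71-0)); 
s=np.array([429.1,50.0])
for nm,zz in(('tip',160),('guard',220),('top',294)):
    for q in((429.1,50.0),(427,47.8)):
        u,v=proj(e,(*q,zz-0.1)); print(nm,q,'crop',((u-130)*3.6,(v-90)*3.6),'top',proj(t,(*q,zz)))
a=cv2.resize(e['color'][130:175,170:215],None,fx=12,fy=12,interpolation=cv2.INTER_CUBIC);cv2.imwrite('pics/c5.png',a)
a=cv2.resize(t['color'][190:270,190:290],None,fx=7,fy=7,interpolation=cv2.INTER_CUBIC);cv2.imwrite('pics/c6.png',a)
E
```

```text
tip (429.1, 50.0) crop (np.float64(234.00726683175316), np.float64(276.9525451696589)) top (np.float64(232.55360180932888), np.float64(233.35273250065237))
tip (427, 47.8) crop (np.float64(233.69065008148576), np.float64(280.4757203995076)) top (np.float64(233.68085119827208), np.float64(234.39103959340173))
guard (429.1, 50.0) crop (np.float64(222.59297502508454), np.float64(184.95904125956824)) top (np.float64(229.5462880880482), np.float64(230.8760577109253))
guard (427, 47.8) crop (np.float64(222.22655119339365), np.float64(188.38487979435467)) top (np.float64(230.76578578926458), np.float64(231.9995252065733))
top (429.1, 50.0) crop (np.float64(206.8433615748631), np.float64(58.025005310979516)) top (np.float64(225.0660387769438), np.float64(227.18634604500073))
top (427, 47.8) crop (np.float64(206.4028884069427), np.float64(61.27376345791273)) top (np.float64(226.42242484754397), np.float64(228.43623974916395))
```

View pics/c5.png

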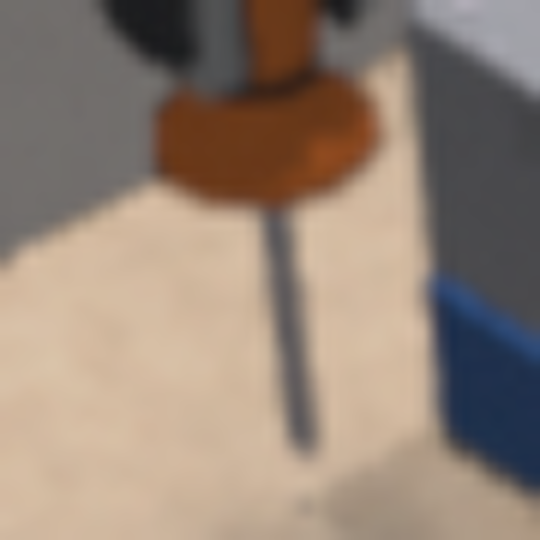

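```bash
python3 - <<'E'
from h import *
d=load('w4')
for b in blobs(d,(98,120,50),(120,255,255)): print(b[0],b[1],plane(d,*b[1],110))
# fit annulus outer ellipse
for f in('scene1','top1','w4'):
    q=load(f)
    for b in blobs(q,(98,100,50),(120,255,255)):
        if 28<=b[0][4]<900:
            c,_=cv2.findContours(b[2].astype(np.uint8),cv2.RETR_EXTERNAL,cv2.CHAIN_APPROX_NONE); E=cv2.fitEllipse(c[0]); print(f,E,plane(q,*E[0],110).round(1))
print(proj(d,(429.1,50,160)),proj(d,(429.1,50,220)))
cv2.imwrite('pics/c7.png',cv2.resize(d['color'][120:220,210:310],None,fx=6,fy=6,interpolation=cv2.INTER_CUBIC))
E
```

```text
[374, 39, 15, 80, 206] [380.93, 79.18] [543.13010446 147.89571891 110.        ]
[442, 56, 39, 41, 657] [461.11, 75.78] [616.57309542 151.10334207 110.        ]
scene1 ((229.31182861328125, 129.71893310546875), (6.307593822479248, 12.355680465698242), 87.43928527832031) [615.6 150.9 110. ]
scene1 ((217.97674560546875, 166.12828063964844), (10.850361824035645, 32.69008255004883), 129.63674926757812) [502.1  68.  110. ]
top1 ((188.1671600341797, 151.87579345703125), (14.113441467285156, 14.68896484375), 45.88009262084961) [614.  149.9 110. ]
top1 ((505.5121765136719, 151.27117919921875), (7.16161584854126, 13.812058448791504), 95.9814682006836) [ 592.1 -534.   110. ]
top1 ((193.4902801513672, 178.99996948242188), (0.008497852832078934, 35.38111114501953), 90.00017547607422) [552.6 137.8 110. ]
w4 ((380.8879089355469, 78.68029022216797), (2.906682014465332, 88.72130584716797), 9.284857749938965) [543.  148.3 110. ]
w4 ((461.0556945800781, 75.94747924804688), (34.245643615722656, 43.58924102783203), 38.026878356933594) [616.6 151.  110. ]
(np.float64(257.1289297221512), np.float64(196.61938933320008)) (np.float64(256.92496864193316), np.float64(227.3597667814491))
```

View pics/c7.png

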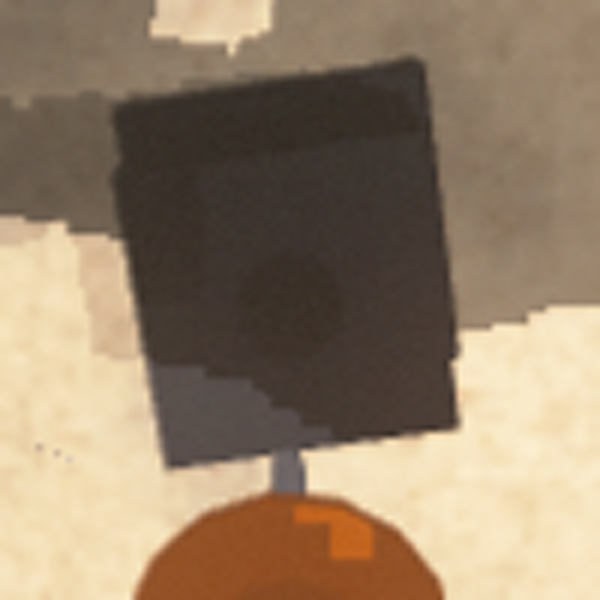

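```bash
python3 - <<'E'
from h import *
d=load('w4');e=load('s4')
print('standhole',plane(d,258.3,170.8,70),'tip wrist',plane(d,258,195,161),'tip scene',plane(e,195.25,167.3,161))
E
```

```text
standhole [430.27340168  50.1100129   70.        ] tip wrist [429.84239924  51.83145793 161.        ] tip scene [427.84467442  47.6328423  161.        ]
```

>>> carry_out:
  plan:
    - [10, [4, 7.5, 0], [0, 0, 0]]
    - [10, [8, 15, 0], [0, 0, 0]]
    - [10, [9, 17, 0], [0, 0, 0]]
    - [10, [9, 17, 0], [0, 0, 0]]
    - [10, [9, 17, 0], [0, 0, 0]]
    - [10, [9, 17, 0], [0, 0, 0]]
    - [10, [9, 17, 0], [0, 0, 0]]
    - [10, [9, 17, 0], [0, 0, 0]]
    - [10, [9, 17, 0], [0, 0, 0]]
    - [10, [9, 17, 0], [0, 0, 0]]
    - [10, [9, 15, 0], [0, 0, 0]]
    - [10, [5, 9, 0], [0, 0, 0]]
    - [10, [2.4, 4.5, 0], [0, 0, 0]]
    - [10, [0, 0, 0], [0, 0, 0]]
    - [10, [0, 0, 0], [0, 0, 0]]
    - [10, [0, 0, 0], [0, 0, 0]]

```text
time_s: 7.4
eef_pos: [615.5, 150.9, 240.3]
ee_rot: [-0.0, 0.706, 0.708, -0.0]
force: [-0.1, -0.9, -0.7]
grip_width: 0.221
```

```bash
python3 - <<'E'
from h import *
d,s=wcam('w5.png');print(s['time_s'],s['eef_pos'],s['force'],s['grip_width'])
e=cap('scene','s5.png');t=cap('top','t5.png')
p=s['eef_pos']
print('pred tip',proj(e,(p[0],p[1],161)),'hole',proj(e,(615,150,110)))
a=cv2.resize(e['color'][60:160,180:300],None,fx=5,fy=5,interpolation=cv2.INTER_CUBIC);b=cv2.resize(d['color'][100:300,160:360],None,fx=2.5,fy=2.5,interpolation=cv2.INTER_CUBIC)
cv2.imwrite('pics/c8.png',a);cv2.imwrite('pics/c9.png',b)
for b in blobs(d,(98,120,50),(120,255,255)): print(b[0],b[1],plane(d,*b[1],110))
E
```

```text
7.4 [615.53806831 150.91325147 240.3107354 ] [-0.12240955 -0.88975523 -0.73502191] 0.2206510351262998
pred tip (np.float64(228.29114866328942), np.float64(111.07824685045911)) hole (np.float64(229.3892121908893), np.float64(129.97791902118684))
[241, 165, 34, 32, 373] [258.18, 181.36] [616.60124239 149.75977852 110.        ]
```

View pics/c8.png

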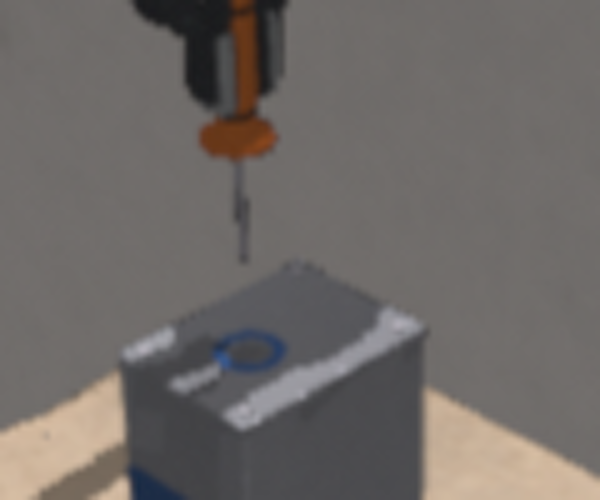

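View pics/c9.png

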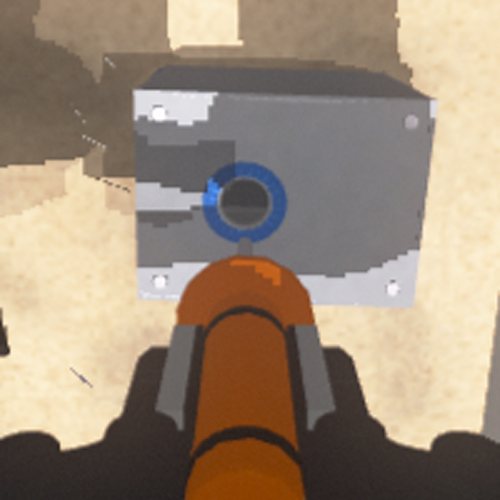

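```bash
python3 - <<'E'
from h import *
d=load('w5');e=load('s5')
print('W',plane(d,258.3,195.3,161)-plane(d,258.1,180.6,110),'S',plane(e,228.6,112.1,161)-plane(e,229.8,130.1,110))
print(plane(d,258.1,180.6,110),plane(e,229.8,130.1,110))
E
```

```text
W [ 0.08816923  1.74009285 51.        ] S [-2.4013341  -1.75695925 51.        ]
[616.51464715 150.58082613 110.        ] [615.30022782 148.90790885 110.        ]
```

Tip-to-hole misalignment is about 1–2 mm, against 7.5 mm of room. I'll shift 1 mm and go down 75 mm, which puts the tip about 24 mm into the hole.

>>> carry_out:
  plan:
    - [10, [0, 1, 5], [0, 0, 0]]
    - [10, [0, 0, 10], [0, 0, 0]]
    - [10, [0, 0, 12], [0, 0, 0]]
    - [10, [0, 0, 10], [0, 0, 0]]
    - [10, [0, 0, 8], [0, 0, 0]]
    - [10, [0, 0, 6], [0, 0, 0]]
    - [10, [0, 0, 6], [0, 0, 0]]
    - [10, [0, 0, 6], [0, 0, 0]]
    - [10, [0, 0, 6], [0, 0, 0]]
    - [10, [0, 0, 6], [0, 0, 0]]
    - [10, [0, 0, 0], [0, 0, 0]]
    - [10, [0, 0, 0], [0, 0, 0]]

```text
time_s: 8.55
eef_pos: [616.8, 151.1, 165.1]
ee_rot: [-0.0, 0.706, 0.709, -0.0]
force: [0.5, -0.0, -0.5]
grip_width: 0.222
```

```bash
python3 - <<'E'
from h import *
d,s=wcam('w6.png');print(s['time_s'],s['eef_pos'],s['force'],s['grip_width'])
e=cap('scene','s6.png')
a=cv2.resize(e['color'][60:200,170:290],None,fx=4,fy=4,interpolation=cv2.INTER_CUBIC);cv2.imwrite('pics/c10.png',a)
E
```

```text
8.55 [616.80007381 151.08120301 165.08869802] [ 0.50448511 -0.048254   -0.47363021] 0.22205133161232754
```

View pics/c10.png

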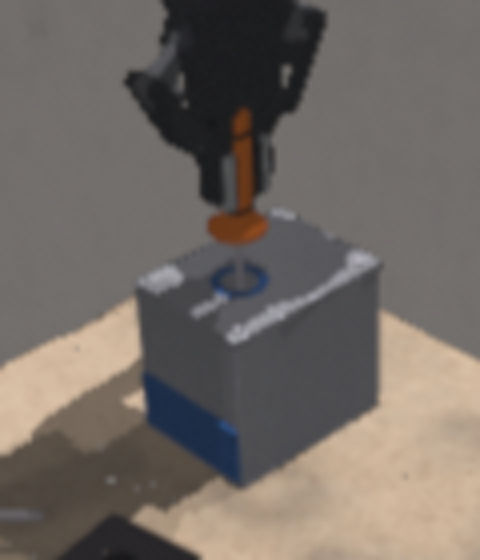

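The rod is in the hole with no contact force, and the blue tray is still shut. Now the press: 31 mm more, which is about 10–11 mm of latch travel.

>>> carry_out:
  plan:
    - [10, [0, 0, 5], [0, 0, 0]]
    - [10, [0, 0, 5], [0, 0, 0]]
    - [10, [0, 0, 5], [0, 0, 0]]
    - [10, [0, 0, 4], [0, 0, 0]]
    - [10, [0, 0, 3], [0, 0, 0]]
    - [10, [0, 0, 3], [0, 0, 0]]
    - [10, [0, 0, 2], [0, 0, 0]]
    - [10, [0, 0, 2], [0, 0, 0]]
    - [10, [0, 0, 2], [0, 0, 0]]
    - [10, [0, 0, 0], [0, 0, 0]]
    - [10, [0, 0, 0], [0, 0, 0]]
    - [10, [0, 0, 0], [0, 0, 0]]

```text
time_s: 9.65
eef_pos: [616.9, 151.1, 134.4]
ee_rot: [0.0, 0.706, 0.709, 0.0]
force: [-1.6, -0.1, 1.2]
grip_width: 0.219
```

```bash
python3 - <<'E'
from h import *
d,s=wcam('w7.png');print(s['time_s'],s['eef_pos'],s['force'],s['grip_width'])
e=cap('scene','s7.png')
a=cv2.resize(e['color'][60:200,170:290],None,fx=4,fy=4,interpolation=cv2.INTER_CUBIC);cv2.imwrite('pics/c11.png',a)
E
```

```text
9.65 [616.88313949 151.09169925 134.41901463] [-1.57599137 -0.07612803  1.20671407] 0.21894665611716232
```

View pics/c11.png

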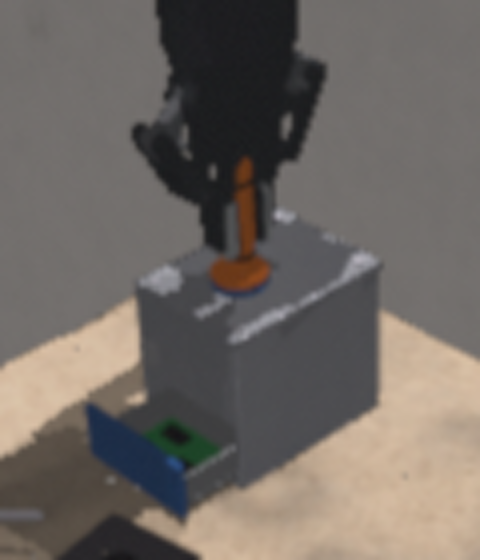

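The blue tray has sprung out. Now I lift and return over the stand.

>>> carry_out:
  plan:
    - [10, [0, 0, -4], [0, 0, 0]]
    - [10, [0, 0, -8], [0, 0, 0]]
    - [10, [0, 0, -12], [0, 0, 0]]
    - [10, [0, 0, -14], [0, 0, 0]]
    - [10, [0, 0, -14], [0, 0, 0]]
    - [10, [0, 0, -14], [0, 0, 0]]
    - [10, [0, 0, -14], [0, 0, 0]]
    - [10, [0, 0, -14], [0, 0, 0]]
    - [10, [0, 0, -8], [0, 0, 0]]
    - [10, [0, 0, -4], [0, 0, 0]]
    - [10, [0, 0, 0], [0, 0, 0]]

```text
time_s: 10.67
eef_pos: [617.0, 151.1, 241.1]
ee_rot: [0.0, 0.706, 0.709, 0.0]
force: [-0.3, 0.1, -0.4]
grip_width: 0.222
```

>>> carry_out:
  plan:
    - [10, [-4, -7.5, 0], [0, 0, 0]]
    - [10, [-8, -15, 0], [0, 0, 0]]
    - [10, [-9, -17, 0], [0, 0, 0]]
    - [10, [-9, -17, 0], [0, 0, 0]]
    - [10, [-9, -17, 0], [0, 0, 0]]
    - [10, [-9, -17, 0], [0, 0, 0]]
    - [10, [-9, -17, 0], [0, 0, 0]]
    - [10, [-9, -17, 0], [0, 0, 0]]
    - [10, [-9, -17, 0], [0, 0, 0]]
    - [10, [-9, -17, 0], [0, 0, 0]]
    - [10, [-9, -15, 0], [0, 0, 0]]
    - [10, [-5, -9, 0], [0, 0, 0]]
    - [10, [-2.4, -5, 0], [0, 0, 0]]
    - [10, [0, 0, 0], [0, 0, 0]]
    - [10, [0, 0, 0], [0, 0, 0]]
    - [10, [0, 0, 0], [0, 0, 0]]

```text
time_s: 12.0
eef_pos: [430.3, 50.2, 240.2]
ee_rot: [-0.0, 0.706, 0.709, 0.0]
force: [0.1, -0.1, -0.4]
grip_width: 0.217
```

```bash
python3 - <<'E'
from h import *
d,s=wcam('w8.png');print(s['time_s'],s['eef_pos'],s['force'],s['grip_width'])
e=cap('scene','s8.png')
cv2.imwrite('pics/c12.png',cv2.resize(d['color'][120:220,210:310],None,fx=6,fy=6,interpolation=cv2.INTER_CUBIC))
cv2.imwrite('pics/c13.png',cv2.resize(e['color'][90:250,130:330],None,fx=3.6,fy=3.6,interpolation=cv2.INTER_CUBIC))
E
```

```text
12.0 [430.25962366  50.17598451 240.16094704] [ 0.10388098 -0.08177807 -0.42731812] 0.2170444414683766
```

View pics/c12.png

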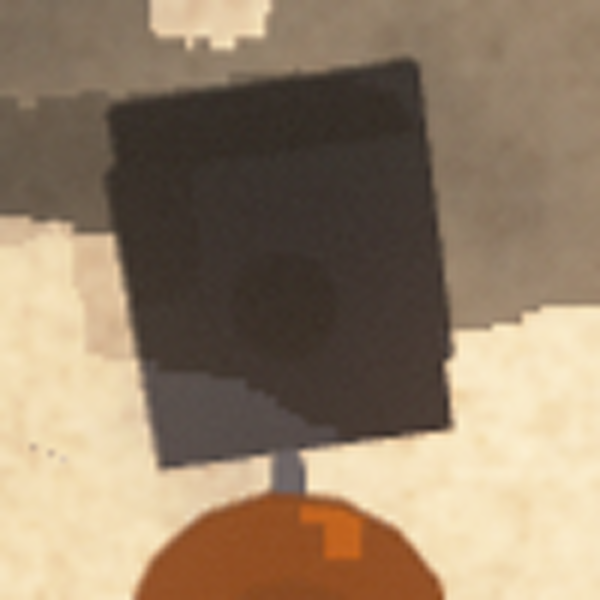

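View pics/c13.png

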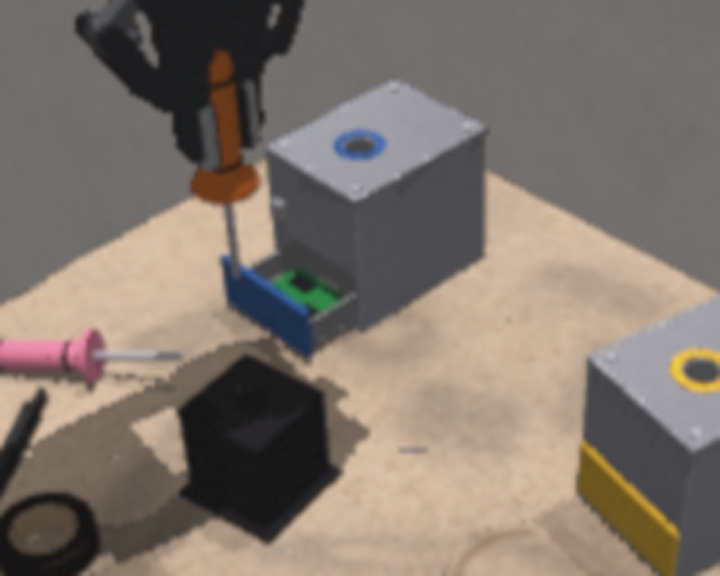

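The pin sits unchanged in the hand, and the hole is at about (258,170) in the wrist view. I go back 1 mm in x to the original extraction line and descend to near seated.

>>> carry_out:
  plan:
    - [10, [0, -1, 5], [0, 0, 0]]
    - [10, [0, 0, 12], [0, 0, 0]]
    - [10, [0, 0, 16], [0, 0, 0]]
    - [10, [0, 0, 16], [0, 0, 0]]
    - [10, [0, 0, 16], [0, 0, 0]]
    - [10, [0, 0, 12], [0, 0, 0]]
    - [10, [0, 0, 8], [0, 0, 0]]
    - [10, [0, 0, 8], [0, 0, 0]]
    - [10, [0, 0, 8], [0, 0, 0]]
    - [10, [0, 0, 8], [0, 0, 0]]
    - [10, [0, 0, 8], [0, 0, 0]]
    - [10, [0, 0, 8], [0, 0, 0]]
    - [10, [0, 0, 8], [0, 0, 0]]
    - [10, [0, 0, 6], [0, 0, 0]]
    - [10, [0, 0, 4], [0, 0, 0]]
    - [10, [0, 0, 0], [0, 0, 0]]
    - [10, [0, 0, 0], [0, 0, 0]]

```text
time_s: 13.52
eef_pos: [428.8, 49.9, 97.3]
ee_rot: [-0.0, 0.706, 0.709, -0.0]
force: [-0.0, -0.9, -0.5]
grip_width: 0.22
```

>>> carry_out:
  plan:
    - [10, [0, 0, 2], [0, 0, 0]]
    - [10, [0, 0, 2], [0, 0, 0]]
    - [10, [0, 0, 1], [0, 0, 0]]
    - [10, [0, 0, 1], [0, 0, 0]]
    - [10, [0, 0, 0], [0, 0, 0]]
    - [10, [0, 0, 0], [0, 0, 0]]

```text
time_s: 14.02
eef_pos: [428.8, 49.9, 91.3]
ee_rot: [0.0, 0.706, 0.708, 0.0]
force: [-0.5, -0.1, -1.0]
grip_width: 0.22
```

```bash
python3 - <<'E'
from h import *
e=cap('scene','s9.png');d,s=wcam('w9.png');print(s['time_s'],s['eef_pos'],s['force'],s['grip_width'])
cv2.imwrite('pics/c14.png',cv2.resize(e['color'][150:250,150:270],None,fx=6,fy=6,interpolation=cv2.INTER_CUBIC))
E
```

```text
14.0667 [428.8108064   49.92402551  91.36187432] [ 0.28073966 -0.19037337 -0.00082824] 0.21991387024193768
```

View pics/c14.png

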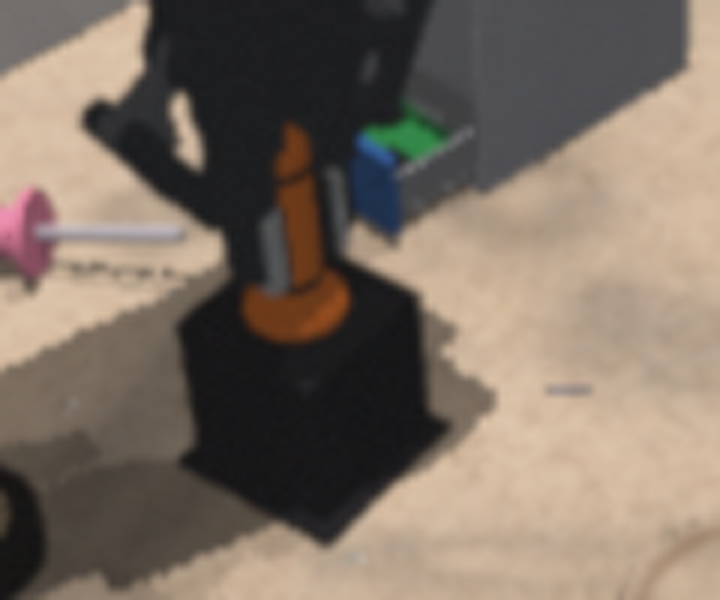

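The rod is in the hole and the guard is almost on the block. I go down the last millimetre or so until contact.

>>> carry_out:
  plan:
    - [10, [0, 0, 0.5], [0, 0, 0]]
    - [10, [0, 0, 0.5], [0, 0, 0]]
    - [10, [0, 0, 0.3], [0, 0, 0]]
    - [10, [0, 0, 0], [0, 0, 0]]
    - [10, [0, 0, 0], [0, 0, 0]]

```text
time_s: 14.53
eef_pos: [428.8, 49.9, 90.5]
ee_rot: [0.0, 0.706, 0.709, 0.0]
force: [-2.3, 0.4, 7.7]
grip_width: 0.218
```

Contact at 7.7 N at the original seated height (90.5). Now I release and clear upward.

>>> carry_out:
  plan:
    - [22, [0, 0, 0], [0, 0, 0]]
    - [26, [0, 0, 0], [0, 0, 0]]
    - [32, [0, 0, 0], [0, 0, 0]]
    - [45, [0, 0, 0], [0, 0, 0]]
    - [65, [0, 0, 0], [0, 0, 0]]
    - [85, [0, 0, 0], [0, 0, 0]]
    - [85, [0, 0, 0], [0, 0, 0]]
    - [85, [0, 0, 0], [0, 0, 0]]
    - [85, [0, 0, 0], [0, 0, 0]]
    - [85, [0, 0, 0], [0, 0, 0]]

```text
time_s: 15.37
eef_pos: [428.8, 49.9, 90.0]
ee_rot: [0.0, 0.706, 0.709, -0.0]
force: [-0.5, 0.6, -0.3]
grip_width: 0.996
```

>>> carry_out:
  plan:
    - [85, [0, 0, -4], [0, 0, 0]]
    - [85, [0, 0, -10], [0, 0, 0]]
    - [85, [0, 0, -16], [0, 0, 0]]
    - [85, [0, 0, -20], [0, 0, 0]]
    - [85, [0, 0, -20], [0, 0, 0]]
    - [85, [0, 0, -20], [0, 0, 0]]
    - [85, [0, 0, -20], [0, 0, 0]]
    - [85, [0, 0, -20], [0, 0, 0]]
    - [85, [0, 0, -12], [0, 0, 0]]
    - [85, [0, 0, 0], [0, 0, 0]]
    - [85, [0, 0, 0], [0, 0, 0]]

```text
time_s: 16.28
eef_pos: [428.7, 50.0, 232.0]
ee_rot: [0.0, 0.706, 0.709, 0.0]
force: [-0.5, -0.1, 0.9]
grip_width: 0.995
```

```bash
python3 - <<'E'
from h import *
e=cap('scene','s10.png');d,s=wcam('w10.png');print(s['time_s'],s['eef_pos'],s['force'],s['grip_width'])
cv2.imwrite('pics/c15.png',cv2.resize(e['color'][100:260,120:380],None,fx=3,fy=3,interpolation=cv2.INTER_CUBIC))
cv2.imwrite('pics/c16.png',cv2.resize(d['color'][120:220,210:310],None,fx=5,fy=5,interpolation=cv2.INTER_CUBIC))
for z in(74,144): print(proj(d,(429.5,50,z)),proj(e,(428,48,z)))
E
```

```text
16.3333 [428.42075403  50.00180267 231.34819952] [ 0.72129603  0.07850239 -0.79374805] 0.9973868889518027
(np.float64(258.25410645921573), np.float64(173.6436129107193)) (np.float64(199.28293665820132), np.float64(200.27210447512945))
(np.float64(258.3586634740769), np.float64(193.82207432596618)) (np.float64(196.0314691643598), np.float64(174.00317232421017))
```

View pics/c15.png

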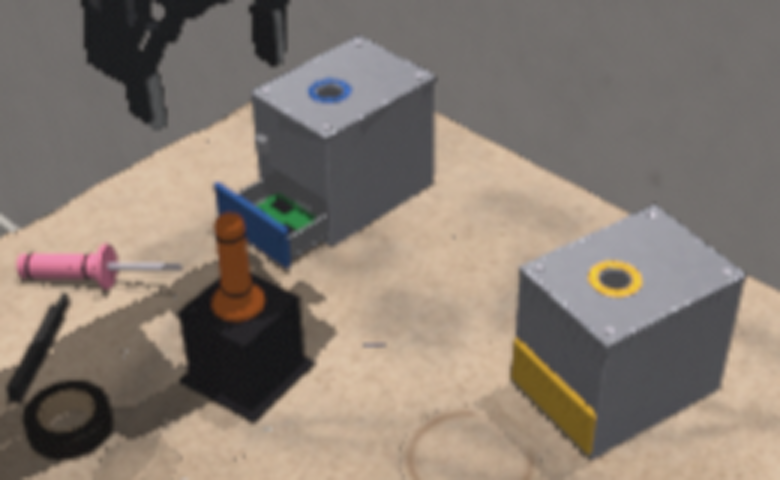

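View pics/c16.png

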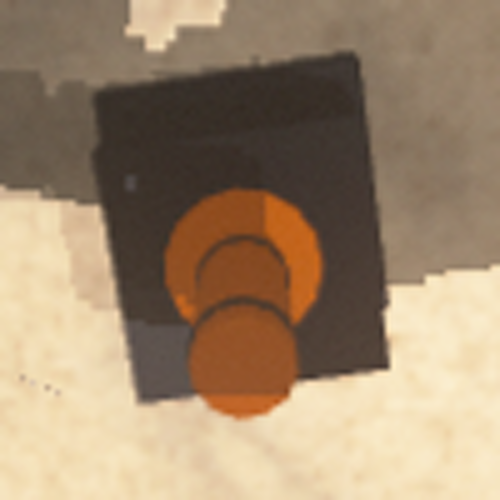

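The pin stands upright with its guard flat on the block. The cap is at (197,173.5), where (196,174) is expected for seated. The blue tray is out, the yellow tray is shut, and the gripper is clear.

```bash
python3 -c "
from rig import ctrl
print(ctrl.finish_job())"
```

```text
the job is handed in; nothing more can be done
None
```

I took the orange pin from its stand and pushed its rod through the blue-ringed hole until the blue tray sprang out. I then stood the pin back in its stand, released it and lifted clear. The job was handed in at about 16.3 s, against the 48 s limit.

**Last checks:**
- **Pin:** It stands upright with its guard flat on the block, within about 1 pixel of where a seated pin should appear. It touched down with about 8 N at the height where I first gripped it.
- **Trays:** Blue is out and yellow is shut.
- **Forces:** The highest reading I saw was about 8 N, checked at the end of each move rather than throughout.

**Did not agree:**
- **Cameras:** The wrist camera read about 2–3 mm off the fixed ones. The pin-to-hole distance matched in all views, so I used that.
- **Pink look-alike:** It was upright in the first pictures but already lying on the bench in my first wrist view, before I gripped anything. I saw no contact force and did not find out why it fell. It stayed on the surface.

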